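# Re-arm the coffee grinder after an overload trip

## Robot

A 7-joint arm with a two-finger parallel gripper is mounted at the origin on the work surface. World frame = base frame: x ahead of the robot, y to its left, z up, the work surface at z = 0. Lengths are in mm, angles in degrees, forces in N, time in s.
With the tool pointing down it reaches from about 425 to 1025 mm from the base axis. Payload 9.4 kg.
Tool frame: the origin (TCP) lies midway between the tips of the shut fingers; the grasp point (between the pads) lies 19 mm behind it; z points along the fingers, y is the line along which they close (so a half turn about z gives the same grasp; the last joint's range is limited). The gripper opens to 93 mm and grips with 3 to 60 N. Pads are 15 mm wide; open, the fingers measure 128 mm over their backs; the gripper's body (75 mm by 188 mm) begins 65 mm behind the grasp point.
Start: joints at [61.61, 34.337, -0.143, 91.639, 0.103, 54.024, -4.572], TCP at [294.822, -662.347, 218.618] pointing down, gripper open.
Joint ranges: [-147.43, 147.43], [-19.82, 112.94], [-74.19, 73.91], [6.32, 146.72], [-59.91, 239.91], [6.04, 106.73], [-150.56, 150.56]. Speed limits (degrees/s): [127.2, 127.2, 172.46, 172.46, 180, 180, 180].

## Interface

Orientations are given as a 3x3 rotation matrix whose columns are the frame's x, y, z axes.
In Python, from cell import sense, capture, job_done gives the robot as it stands.
- The arm moves only by the tool carry_out, never from a script. Its argument "moves" is a list that holds one entry, the list of rows, each a list of 7 numbers: the closure, from -1 (fully open) to 1 (shut), then the shift along the world's x, y, z as a fraction of full scale, then the turn, a rotation vector about the world's x, y, z as a fraction of full scale. A call has 1 to 20 rows; each row shifts and turns the commanded pose from where the row before left it; what a row does not reach is not made up. Full scale, the value 1, is 0.02 m for a shift and 0.08 rad for a turn. A row lasts 1/12 s, in which the tool goes at most 41.7 mm and 7.16 degrees, less where a joint would pass 70% of its speed; a pose out of reach is approached as far as the arm can. A call with a number of a shift or a turn outside -1 to 1 is refused whole. A call with a gripper value outside its range is refused whole. The fingers move at their own pace and stop on an object; "newtons" is the grip in N (left out, the last holds). Time passes only in rows, so rows that do not move let the fingers close. It gives the time, the measured TCP pose, the force, the opening and the grip force at its end, in the units of the state.
- sense(): the state, without advancing time (a new reading comes with each control period).
- capture(name): name is "scene" or "top" or "wrist"; returns a dict with "img" (400x640x3 uint8, red, green, blue), "intrinsics" (3x3 intrinsics, pixels), "D" ([k1, k2, p1, p2, k3] as OpenCV has them; the pictures are not rectified), "extrinsics" (4x4, takes a point from camera to world coordinates); the wrist camera has in their place "hand_eye" (4x4, takes a point from camera to tool coordinates, whose origin is the TCP and whose axes are the flange's). Camera axes: x right, y up, looking along -z (the intrinsics and any distortion apply to the point x, -y, -z); pixel columns grow to the right and rows downward; lengths in mm; the calibration is good to about 2 mm. A picture is of the moment at which its call begins: read the wrist's pose just before it. There is no depth.
- job_done(): hands the job in; it is judged then, once.
The state is a dict: "t": time; "q": joint angles; "qvel": joint speeds; "effort": joint torques, N m; "eef_pos": TCP position; "eef_rot": TCP orientation; "ft_force": force on the tool from outside, world axes, zero at the start; "moment": the same for the moment, N m; "width": finger opening in mm; "gripper_force": force on a finger pad.
Only numpy, scipy, OpenCV 4.12 (cv2) and the standard library are available. Lean on these libraries where they do the work, as an engineer would, in place of code of your own. Each camera call takes 0.05 s, during which the arm holds its last target. There are 200 camera calls.

## Task

The grinder has tripped and needs re-arming at its control box: push the mushroom-shaped stop head fully down and let it spring up, then twist it clockwise as far as it goes, and let go. Then take the service pin out of its stand, reach it through the hole in the panel and push the recessed reset button fully down, and finish while still gripping the pin and holding the button down with it. Touch the button with nothing but the pin, and leave the mugs, tamper, timer and spoon where they are.

Things in the scene. Friction and masses are not known exactly. Their poses are not given: they have to be found in the camera images.
- stop_head (a point): Centre of the top face of the stop head: a plain black mushroom-shaped round knob 34 mm across, 26 mm tall, standing 44 mm proud of the control box's panel (its skirt starts 18 mm above the panel; a round collar 30 mm across and 8 mm high is under it). It can be pushed down 6 mm against a spring (about 2 N to start, 5 N at the bottom, no latch: it springs up when let go) and turned about its vertical axis. The sides can be pinched from above at any yaw.
- stop_press (a joint): How far the stop head is pushed down, m: 0 up, 0.006 fully down. A spring returns it.
- stop_turn (a joint): How far the stop head is turned clockwise seen from above, rad: starts between 0 and 0.15, end stop at 1.2 (fully turned, reset). It turns stiffly (about 0.05 N m) and stays where it is left.
- control_box: Fixed grey control box of the coffee grinder, 150 mm (own x) by 220 mm (own y) by 90 mm high with a flat aluminium panel as its top, 90 mm above the bench. Origin at the centre of its underside; own -x faces the robot at yaw 0. The stop head is at own (0, +55) mm, the aperture at own (0, -55) mm; a white lamp 16 mm across and 5 mm high is at own (-55, 0) mm.
- aperture (a point): Centre of the mouth of the round 18 mm hole in the control box's panel, at panel height. The panel is 6 mm thick and hollow below; the reset button lies straight under it.
- reset_top (a point): Centre of the top face of the recessed grey reset button, 24 mm across (wider than the hole), 25 mm below the panel surface when up.
- reset_button (a joint): How far the reset button is pressed, m: 0 up, 0.005 fully down. A spring returns it (1.5 N to start, 4 N at the bottom, then a hard stop).
- pin_handle (a point): Centre (half-way up) of the handle of the service pin, a loose pin of 55 to 90 g standing upright, tip down, in its stand. Handle: black cylinder 20 mm across, 70 mm long (35 mm above and below this point). Under it a straight steel shaft 8 mm across and 60 mm long. z points up along the pin.
- pin_tip (a point): Lower end of the service pin's shaft, 95 mm below the handle's centre.
- service_pin: The service pin as a whole; origin at the lower end of its shaft, z along it towards the handle. 130 mm long.
- pin_stand: Fixed wooden block 60 x 60 x 70 mm high with a 12 mm upright hole through its middle; the pin's shaft hangs in it and the shoulder of the handle rests on its top. Origin at the centre of its underside. Lift the pin more than 60 mm to clear it.
- tamper: Loose steel coffee tamper standing on a black rubber block (70 x 70 x 40 mm high): disc foot 54 mm across, 74 mm tall with a round knob on top. Origin at the centre of its underside. A bystander; it and the pin may change places.
- mug0: White mug standing between the robot and the control box; rim 78 mm across, 85 mm high, handle on its own +y side. Origin at the centre of its underside. A bystander.
- mug1: White mug standing beyond the service pin's stand, right of the control box; rim 78 mm across, 85 mm high, handle on its own +y side. Origin at the centre of its underside. A bystander.
- mug2: White mug standing left of the control box; rim 78 mm across, 85 mm high, handle on its own +y side. Origin at the centre of its underside. A bystander.
- timer: Small white timer, 50 x 75 x 20 mm, lying flat. Origin at the centre of its underside. A bystander.
- spoon: Cupping spoon with a wooden handle and a round bowl, 160 mm long, lying flat at the near right. A bystander.

How it is judged:
By the outcome, as a careful person would: the job done as asked, in the order asked, and still so for the second after the job is handed in, while the arm keeps its last pose, push and grip.
It also fails if it takes over 61 s, if anything falls off the work surface, if the arm or the gripper's body presses on something with over 40 N, if the wrist force passes 120 N, or if a joint passes its speed limit or range.

## Working session

There is one attempt and no reset: what is moved stays moved. The work goes in short steps, Python scripts to look and compute and a tool call to move; the robot and the scene stay as the last step left them, time stands still between calls to the robot, and variables do not carry over. Pictures are saved under pics/ and viewed, at most 10 in all, crops included, and the job is handed in when it is done.

Besides the shell and the picture viewer there is one more tool, called after "Emit:" as name([rows], argument=value, ...), one row to a line, values as JSON. carry_out: Moves the arm, as the interface text tells. Its arguments: {"type":"object","properties":{"moves":{"type":"array","items":{"type":"array","items":{"type":"array","items":{"type":"number"}}}},"newtons":{"type":"number"}},"required":["moves"]}

```bash
mkdir -p pics
cat > h.py <<'E'
import numpy as np, cv2
from cell import sense, capture, job_done
def ray(c,u,v,T=None):
    K=np.array(c["intrinsics"],float);D=np.array(c["D"],float)
    p=cv2.undistortPoints(np.array([[[u,v]]],float),K,D)[0,0]
    T=np.array(c["extrinsics"] if T is None else T,float)
    return T[:3,3],T[:3,:3]@np.array([p[0],-p[1],-1])
def onz(c,u,v,z,T=None):
    o,d=ray(c,u,v,T);return o+d*(z-o[2])/d[2]
def proj(c,P,T=None):
    T=np.array(c["extrinsics"] if T is None else T,float)
    p=T[:3,:3].T@(np.array(P,float)-T[:3,3]); p=p*[1,-1,-1]
    return cv2.projectPoints(p.reshape(1,1,3),np.zeros(3),np.zeros(3),np.array(c["intrinsics"],float),np.array(c["D"],float))[0].ravel()
def wT(s,c):
    T=np.eye(4);T[:3,:3]=s["eef_rot"];T[:3,3]=s["eef_pos"];return T@np.array(c["hand_eye"],float)
def save(im,n,s=1): cv2.imwrite("pics/"+n,cv2.resize(im[:,:,::-1],None,fx=s,fy=s,interpolation=cv2.INTER_CUBIC))
E
python3 - <<'E'
from h import *
s=sense();print(s)
for n in("top","scene"):
    c=capture(n);save(c["img"],n+"0.png",1.25);print(n,np.round(c["extrinsics"],2).tolist())
E
```

```text
{'t': 0.0, 'q': array([61.61094001, 34.38509656, -0.14808411, 91.68236726,  0.09931217,
       54.02274228, -4.57218046]), 'qvel': array([-0.12244617, -0.117886  ,  0.0003151 , -0.02958177, -0.04650384,
       -0.00547502,  0.08167966]), 'effort': array([ 1.28017899e-03, -7.65087390e+01,  1.49807811e+00, -2.52359158e+01,
       -5.22938836e-02,  1.68504403e-02,  1.94116146e-04]), 'eef_pos': array([ 294.63826428, -661.87832459,  217.74308896]), 'eef_rot': array([[ 9.13562763e-01,  4.06697170e-01, -7.00390084e-04],
       [ 4.06697767e-01, -9.13561679e-01,  1.40863685e-03],
       [-6.69609194e-05, -1.57172526e-03, -9.99998763e-01]]), 'ft_force': array([ 0.72122631, -1.02019748,  0.23370059]), 'moment': array([-0.0149891 , -0.00186373,  0.06633418]), 'gripper_force': 0.0, 'width': 93.22410222132159}
top [[-0.02, 0.99, -0.12, 392.41], [-1.0, -0.02, 0.03, 48.03], [0.02, 0.12, 0.99, 1318.39], [0.0, 0.0, 0.0, 1.0]]
scene [[0.46, -0.64, 0.61, 1248.76], [0.89, 0.33, -0.32, -332.12], [0.01, 0.69, 0.72, 954.97], [0.0, 0.0, 0.0, 1.0]]
```

View pics/top0.png

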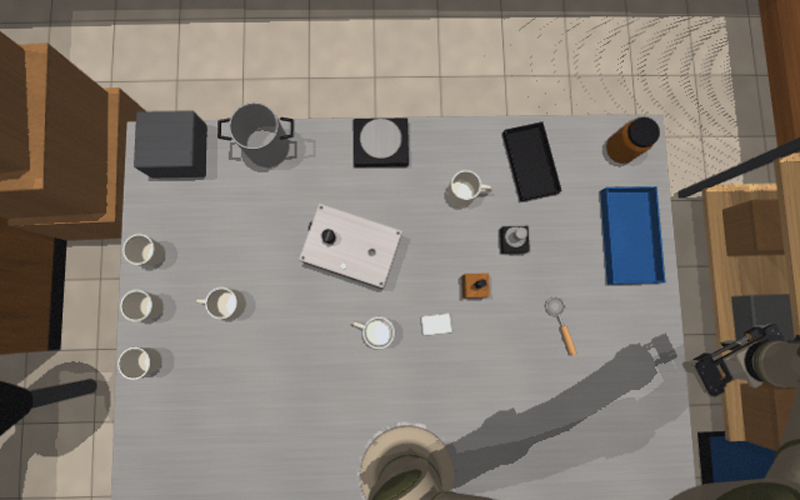

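View pics/scene0.png

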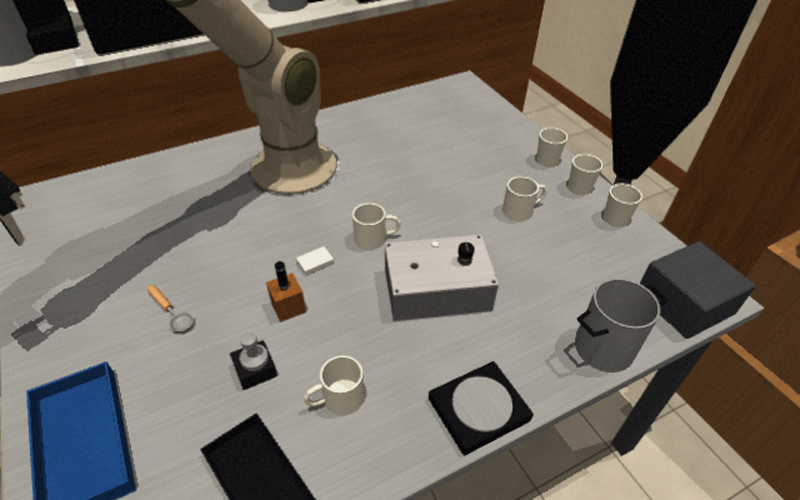

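Top view (displayed pixels, ×1.25): stop head (328,237), aperture (371,252), lamp (343,266), pin (479,284) in its stand (475,286), tamper (515,238). Scene view: head (466,250), hole (415,266), pin top (281,265).

Run:
```python
from h import *
t=capture("top");s=capture("scene")
k=1.25
def pt(c,u,v,z):return np.round(onz(c,u/k,v/k,z),1)
print("head",pt(t,328,237,134),pt(s,466,245,134))
print("ap",pt(t,371.5,252,90),pt(s,415,266,90))
print("lamp",pt(t,343.5,266,95),pt(s,435,244,95))
print("pin",pt(t,480,283,140),pt(s,280.5,264,140))
print("tamper",pt(t,516,233,114),pt(s,250,340,114))
print("mug0",pt(t,379,332,85),pt(s,369,211,85)); print("mug1",pt(t,465,184,85))
a=t["img"][150:245,230:430];b=s["img"][170:270,200:420]
cv2.imwrite("pics/c1.png",np.vstack([cv2.resize(a[:,:,::-1],(780,370)),cv2.resize(b[:,:,::-1],(500,227)).copy() if 0 else cv2.resize(b[:,:,::-1],(780,355))])[:600*2][:725]) if 0 else None
cv2.imwrite("pics/c1.png",np.vstack([cv2.resize(a[:,:,::-1],(600,285)),cv2.resize(b[:,:,::-1],(600,273))]))
```

```text
head [591.8 180.6 134. ] [594.9 181.2 134. ]
ap [559.2  77.6  90. ] [564.1  77.5  90. ]
lamp [525.1 147.2  95. ] [530.3 146.2  95. ]
pin [ 472.6 -180.9  140. ] [ 476.3 -185.   140. ]
tamper [ 596.3 -281.   114. ] [ 607.8 -293.1  114. ]
mug0 [361.4  62.7  85. ] [355.8  67.9  85. ]
mug1 [ 730.7 -164.3   85. ]
```

View pics/c1.png

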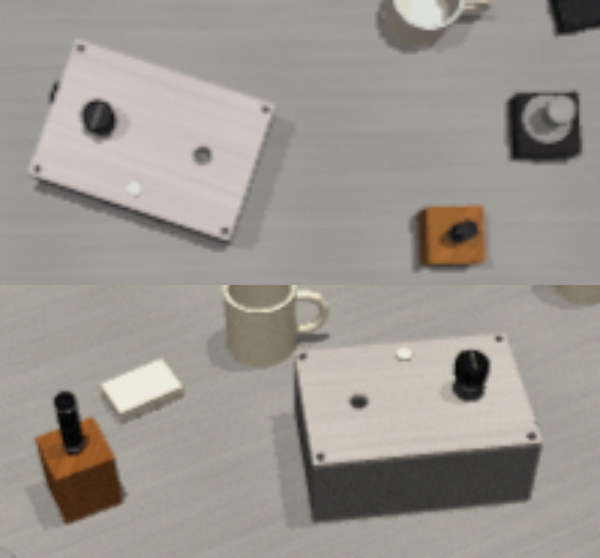

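Crop: the head is at top-image (99,118) of the 3× crop, hole (202,155), pin top (468,230) with its shaft going straight down. The two cameras agree to about 4 mm. I'll pass over the pin on the way so the wrist camera can refine it.

Emit:
carry_out([
  [[-1,0.1,0.4,0.1,0,0,0],[-1,0.25,0.7,0.1,0,0,0],[-1,0.35,1,0.1,0,0,0],[-1,0.35,1,0.1,0,0,0],[-1,0.35,1,0.1,0,0,0],[-1,0.35,1,0.1,0,0,0],[-1,0.35,1,0.1,0,0,0],[-1,0.35,1,0.1,0,0,0],[-1,0.35,1,0.1,0,0,0],[-1,0.35,1,0.1,0,0,0],[-1,0.35,1,0.1,0,0,0],[-1,0.35,1,0.1,0,0,0],[-1,0.35,1,0.1,0,0,0],[-1,0.35,1,0.1,0,0,0],[-1,0.35,1,0.1,0,0,0],[-1,0.35,1,0.1,0,0,0],[-1,0.35,1,0.1,0,0,0],[-1,0.35,1,0.1,0,0,0],[-1,0.35,1,0.1,0,0,0],[-1,0.35,1,0.1,0,0,0]],
])

```text
t: 1.87
eef_pos: [427.7, -277.9, 259.1]
eef_rot: [[0.913, 0.408, 0.0], [0.408, -0.913, -0.0], [0.0, 0.0, -1.0]]
ft_force: [0.6, -1.0, -0.2]
width: 93.2
gripper_force: 0.0
```

Emit:
carry_out([
  [[-1,0.35,1,0,0,0,0],[-1,0.35,1,0,0,0,0],[-1,0.3,0.8,0,0,0,0],[-1,0.1,0.3,0,0,0,0],[-1,0,0,0,0,0,0]],
])

```text
t: 2.28
eef_pos: [450.0, -216.1, 258.9]
eef_rot: [[0.912, 0.41, 0.0], [0.41, -0.912, 0.0], [0.001, -0.0, -1.0]]
ft_force: [-0.1, 1.2, 0.3]
width: 92.5
gripper_force: 0.0
```

Run:
```python
from h import *
s=sense();c=capture("wrist");T=wT(s,c)
print(s["t"],s["q"].round(1),s["eef_pos"].round(1),np.round(s["eef_rot"],3).tolist());print(T.round(2))
save(c["img"],"w1.png",1)
for P in([474,-183,140],[474,-183,70]):print(proj(c,P,T))
np.save("w1T",T)
```

```text
2.2833 [ 23.2  16.1  -5.1 117.8   1.9  46.1 -48.9] [ 450.  -216.1  258.9] [[0.912, 0.41, 0.0], [0.41, -0.912, 0.0], [0.001, -0.0, -1.0]]
[[ 4.1000e-01  8.9000e-01  2.2000e-01  5.1035e+02]
 [-9.1000e-01  4.0000e-01  1.0000e-01 -1.8845e+02]
 [-0.0000e+00 -2.4000e-01  9.7000e-01  4.2541e+02]
 [ 0.0000e+00  0.0000e+00  0.0000e+00  1.0000e+00]]
[297.71604939 160.4453794 ]
[301.42757918 154.51186203]
```

View pics/w1.png

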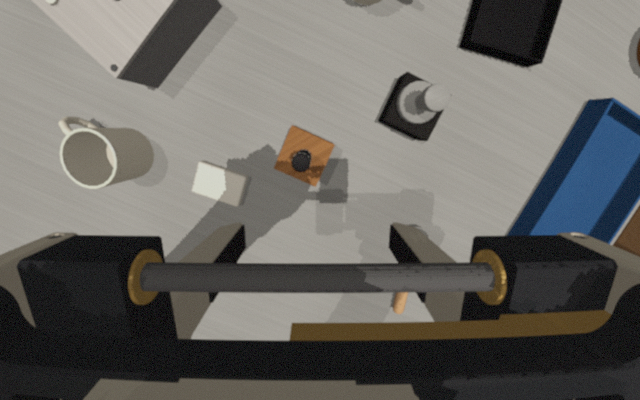

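Wrist view: pin top at (302,161), stand's top centre ~(304,156); both within a few pixels of my prediction.

Run:
```python
from h import *
c=capture("wrist");T=np.load("w1T.npy")
print("pin",onz(c,302,161,140,T).round(1),"stand",onz(c,303.5,156,70,T).round(1), c["intrinsics"], np.round(c["hand_eye"],1))
```

```text
pin [ 475.3 -187.3  140. ] stand [ 473.3 -186.2   70. ] [[275.59549326   0.         316.87822183]
 [  0.         275.59549326 197.89051467]
 [  0.           0.           1.        ]] [[   0.     1.     0.2   66.5]
 [   1.    -0.     0.    -0.5]
 [   0.     0.2   -1.  -166.4]
 [   0.     0.     0.     1. ]]
```

Emit:
carry_out([
  [[-1,0.1,0.4,0,0,0,0],[-1,0.3,0.8,0,0,0,0],[-1,0.35,1,0,0,0,0],[-1,0.35,1,0,0,0,0],[-1,0.35,1,0,0,0,0],[-1,0.35,1,0,0,0,0],[-1,0.35,1,0,0,0,0],[-1,0.35,1,0,0,0,0],[-1,0.35,1,0,0,0,0],[-1,0.35,1,0,0,0,0],[-1,0.35,1,0,0,0,0],[-1,0.35,1,0,0,0,0],[-1,0.35,1,0,0,0,0],[-1,0.35,1,0,0,0,0],[-1,0.35,1,0,0,0,0],[-1,0.35,1,0,0,0,0],[-1,0.35,1,0,0,0,0],[-1,0.35,0.8,0,0,0,0],[-1,0.1,0.3,0,0,0,0],[-1,0,0,0,0,0,0]],
])

```text
t: 4.05
eef_pos: [572.1, 128.9, 258.3]
eef_rot: [[0.913, 0.408, -0.0], [0.408, -0.913, 0.0], [-0.0, -0.0, -1.0]]
ft_force: [0.1, -0.4, -0.1]
width: 93.1
gripper_force: 0.0
```

Run:
```python
from h import *
s=sense();c=capture("wrist");T=wT(s,c)
print(s["t"],s["q"].round(1),s["eef_pos"].round(1),np.round(s["eef_rot"],3).tolist())
save(c["img"],"w2.png",1)
for P in([593,181,134],[561,77.5,90]):print(proj(c,P,T))
np.save("w2T",T)
```

```text
4.05 [-10.8  22.6 -10.3 107.3   5.1  50.5 -89.5] [572.1 128.9 258.3] [[0.913, 0.408, -0.0], [0.408, -0.913, 0.0], [-0.0, -0.0, -1.0]]
[280.20804437 155.1723386 ]
[350.86461948 208.89193162]
```

View pics/w2.png

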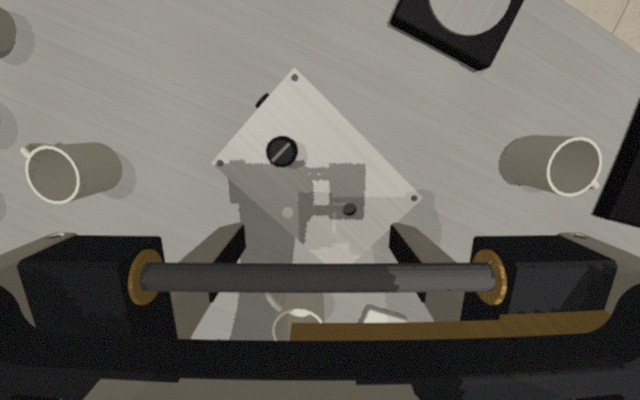

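Wrist view: stop head (283,150.5), hole (349.5,209), lamp (288,212).

Run:
```python
from h import *
c=capture("wrist");T=np.load("w2T.npy");print(onz(c,282.5,150.5,134,T).round(1),onz(c,349.5,209,90,T).round(1),onz(c,288,212,95,T).round(1))
```

```text
[598.5 180.7 134. ] [560.2  79.   90. ] [526.4 148.6  95. ]
```

Emit:
carry_out([
  [[-1,0,0,0,0,0,0.4],[-1,0.1,0.2,-0.2,0,0,1],[-1,0.1,0.2,-0.4,0,0,1],[-1,0.1,0.2,-0.4,0,0,1],[-1,0.1,0.2,-0.4,0,0,1],[-1,0.1,0.2,-0.4,0,0,1],[-1,0.1,0.2,-0.4,0,0,1],[-1,0.1,0.2,-0.4,0,0,1],[-1,0.1,0.2,-0.4,0,0,1],[-1,0.1,0.3,-0.4,0,0,1],[-1,0.1,0.3,-0.4,0,0,1],[-1,0.1,0.3,-0.4,0,0,1],[-1,0.05,0.1,-0.4,0,0,1],[-1,0,0,-0.4,0,0,0.7],[-1,0,0,0,0,0,0]],
])

```text
t: 5.4
eef_pos: [594.1, 177.4, 157.1]
eef_rot: [[0.103, 0.995, -0.002], [0.995, -0.103, -0.002], [-0.002, -0.002, -1.0]]
ft_force: [-0.9, -0.4, -0.7]
width: 93.0
gripper_force: 0.0
```

Run:
```python
from h import *
s=sense();c=capture("wrist");T=wT(s,c)
print(s["t"],s["q"].round(1),s["eef_pos"].round(1),np.round(s["eef_rot"],3).tolist())
save(c["img"],"w3.png",1)
for P in([595,181,134],[561,78,90]):print(proj(c,P,T))
np.save("w3T",T)
```

```text
5.4 [ -5.7  33.1 -24.2 107.9  19.1  43.2 -46.4] [594.1 177.4 157.1] [[0.103, 0.995, -0.002], [0.995, -0.103, -0.002], [-0.002, -0.002, -1.0]]
[318.01067096 219.44403482]
[294.10364922 307.78451168]
```

View pics/w3.png

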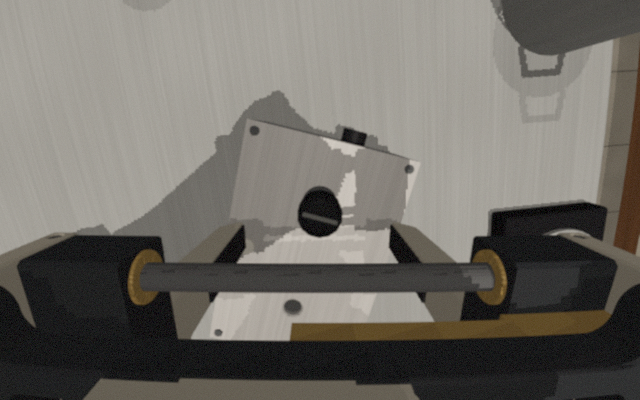

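The head's top is at about (320,215) in the wrist view, 2–3 px off prediction (≈+2 mm in y). Correcting for this, then descending and gripping.

Emit:
carry_out([
  [[-1,0.1,0.25,-0.2,0,0,0],[-1,0,0,-0.4,0,0,0],[-1,0,0,-0.5,0,0,0],[-1,0,0,-0.5,0,0,0],[-1,0,0,-0.5,0,0,0],[-1,0,0,-0.4,0,0,0],[-1,0,0,-0.15,0,0,0],[-1,0,0,0,0,0,0]],
])

```text
t: 6.12
eef_pos: [596.2, 184.5, 104.4]
eef_rot: [[0.104, 0.995, -0.002], [0.995, -0.104, -0.001], [-0.001, -0.002, -1.0]]
ft_force: [-0.5, 0.4, -0.3]
width: 92.8
gripper_force: 0.0
```

Emit:
carry_out([
  [[1,0,0,0,0,0,0],[1,0,0,0,0,0,0],[1,0,0,0,0,0,0],[1,0,0,0,0,0,0],[1,0,0,0,0,0,0],[1,0,0,0,0,0,0],[1,0,0,0,0,0,0],[1,0,0,0,0,0,0]],
], newtons=25)

```text
t: 6.78
eef_pos: [596.9, 184.6, 105.7]
eef_rot: [[0.104, 0.995, 0.0], [0.995, -0.104, -0.0], [0.0, 0.0, -1.0]]
ft_force: [0.5, 0.0, -0.5]
width: 44.3
gripper_force: 0.0
```

Emit:
carry_out([
  [[1,0,0,0,0,0,0],[1,0,0,0,0,0,0],[1,0,0,0,0,0,0],[1,0,0,0,0,0,0]],
])

```text
t: 7.12
eef_pos: [596.9, 184.7, 105.6]
eef_rot: [[0.104, 0.995, 0.0], [0.995, -0.104, -0.0], [-0.0, 0.0, -1.0]]
ft_force: [-0.1, -0.5, -0.7]
width: 33.4
gripper_force: 25.0
```

Emit:
carry_out([
  [[1,0,0,-0.1,0,0,0],[1,0,0,-0.1,0,0,0],[1,0,0,-0.1,0,0,0],[1,0,0,0,0,0,0],[1,0,0,0,0,0,0]],
])

```text
t: 7.53
eef_pos: [596.9, 184.7, 99.7]
eef_rot: [[0.104, 0.995, 0.0], [0.995, -0.104, -0.0], [-0.0, 0.0, -1.0]]
ft_force: [-1.3, -0.6, 3.9]
width: 32.8
gripper_force: 25.0
```

Emit:
carry_out([
  [[1,0,0,-0.05,0,0,0],[1,0,0,-0.05,0,0,0],[1,0,0,0,0,0,0],[1,0,0,0,0,0,0]],
])

```text
t: 7.87
eef_pos: [597.0, 184.8, 99.2]
eef_rot: [[0.104, 0.995, 0.001], [0.995, -0.104, -0.0], [-0.0, 0.001, -1.0]]
ft_force: [-5.0, -2.3, 19.7]
width: 33.0
gripper_force: 25.0
```

Hard stop felt (≈20 N). Opening so it springs up, then re-gripping.

Emit:
carry_out([
  [[0,0,0,0.1,0,0,0],[0,0,0,0.15,0,0,0],[0,0,0,0.1,0,0,0],[0,0,0,0,0,0,0],[0,0,0,0,0,0,0]],
])

```text
t: 8.28
eef_pos: [596.8, 184.6, 104.4]
eef_rot: [[0.104, 0.995, -0.0], [0.995, -0.104, -0.0], [-0.0, -0.0, -1.0]]
ft_force: [0.1, 1.5, -1.0]
width: 46.6
gripper_force: 0.0
```

Emit:
carry_out([
  [[1,0,0,0,0,0,0],[1,0,0,0,0,0,0],[1,0,0,0,0,0,0],[1,0,0,0,0,0,0],[1,0,0,0,0,0,0]],
], newtons=25)

```text
t: 8.7
eef_pos: [596.8, 184.6, 104.4]
eef_rot: [[0.104, 0.995, -0.0], [0.995, -0.104, -0.0], [-0.0, -0.0, -1.0]]
ft_force: [1.9, -0.4, -2.6]
width: 32.9
gripper_force: 25.0
```

Emit:
carry_out([
  [[1,0,0,0,0,0,-0.3],[1,0,0,0,0,0,-0.7],[1,0,0,0,0,0,-0.8],[1,0,0,0,0,0,-0.8],[1,0,0,0,0,0,-0.8],[1,0,0,0,0,0,-0.8],[1,0,0,0,0,0,-0.8],[1,0,0,0,0,0,-0.8],[1,0,0,0,0,0,-0.8],[1,0,0,0,0,0,-0.8],[1,0,0,0,0,0,-0.8],[1,0,0,0,0,0,-0.8],[1,0,0,0,0,0,-0.8],[1,0,0,0,0,0,-0.8],[1,0,0,0,0,0,-0.8],[1,0,0,0,0,0,-0.6],[1,0,0,0,0,0,-0.4],[1,0,0,0,0,0,0]],
])

```text
t: 10.2
eef_pos: [598.9, 183.1, 104.5]
eef_rot: [[0.891, 0.453, 0.003], [0.453, -0.891, -0.001], [0.002, 0.002, -1.0]]
ft_force: [6.6, -4.2, -6.3]
width: 32.9
gripper_force: 25.0
```

```bash
python3 -c "
from h import *
s=sense();r=s['eef_rot'];print(s['t'],s['q'].round(1),s['moment'],s['ft_force'],1.467-np.arctan2(r[1,0],r[0,0]))"
```

```text
10.2 [-18.4  35.6  -5.8 110.3   6.2  34.4 -91.3] [-1.00793619 -1.60843663  0.01725517] [ 6.60640555 -4.16490018 -6.33074536] 0.9968234526215791
```

Emit:
carry_out([
  [[1,0,0,0,0,0,-0.5],[1,0,0,0,0,0,-0.6],[1,0,0,0,0,0,-0.6],[1,0,0,0,0,0,-0.6],[1,0,0,0,0,0,-0.5],[1,0,0,0,0,0,0],[1,0,0,0,0,0,0]],
])

```text
t: 10.78
eef_pos: [599.0, 182.5, 104.6]
eef_rot: [[0.969, 0.246, 0.003], [0.246, -0.969, -0.002], [0.003, 0.003, -1.0]]
ft_force: [7.5, -6.3, -5.2]
width: 33.1
gripper_force: 25.0
```

```bash
python3 -c "
from h import *
s=sense();r=s['eef_rot'];print(s['t'],s['q'].round(1),s['moment'],s['ft_force'],1.467-np.arctan2(r[1,0],r[0,0]))"
```

```text
10.7833 [ -20.8   35.5   -2.2  110.4    2.6   34.  -100.5] [-1.33667812 -1.7246416   0.28405972] [ 7.54127434 -6.25928625 -5.22466947] 1.2186656808034855
```

Emit:
carry_out([
  [[1,0,0,0,0,0,-0.6],[1,0,0,0,0,0,-0.6],[1,0,0,0,0,0,-0.5],[1,0,0,0,0,0,0],[1,0,0,0,0,0,0]],
], newtons=30)

```text
t: 11.2
eef_pos: [598.6, 182.2, 104.7]
eef_rot: [[0.994, 0.113, 0.003], [0.113, -0.994, -0.002], [0.002, 0.003, -1.0]]
ft_force: [5.2, -7.6, -3.4]
width: 33.0
gripper_force: 30.0
```

```bash
python3 -c "
from h import *
s=sense();r=s['eef_rot'];print(s['t'],s['q'].round(1),s['moment'],s['ft_force'],1.467-np.arctan2(r[1,0],r[0,0]))"
```

```text
11.2 [ -22.2   35.4    0.   110.5    0.3   33.9 -106. ] [-1.65752972 -1.33055975  0.62825796] [ 5.22934844 -7.5940964  -3.41724729] 1.353950027319034
```

End stop confirmed (moment rose to 0.63 N m). Release, lift, travel to the pin.

Emit:
carry_out([
  [[-1,0,0,0,0,0,0],[-1,0,0,0,0,0,0],[-1,0,0,0,0,0,0],[-1,0,0,0.3,0,0,0],[-1,0,0,0.7,0,0,0],[-1,0,0,1,0,0,0],[-1,0,-0.2,1,0,0,0],[-1,-0.15,-0.5,1,0,0,0],[-1,-0.3,-0.9,0.7,0,0,0],[-1,-0.33,-1,0.3,0,0,0],[-1,-0.33,-1,0,0,0,0],[-1,-0.33,-1,0,0,0,0],[-1,-0.33,-1,0,0,0,0],[-1,-0.33,-1,0,0,0,0]],
])

```text
t: 12.37
eef_pos: [554.3, 52.2, 205.3]
eef_rot: [[0.993, 0.115, 0.0], [0.115, -0.993, 0.0], [0.001, -0.0, -1.0]]
ft_force: [0.4, -0.9, -0.7]
width: 93.1
gripper_force: 0.0
```

```bash
python3 -c "
from h import *
s=sense();r=s['eef_rot'];print(s['t'],s['q'].round(1),s['eef_pos'])
c=capture('top');save(c['img'][150:230,220:340],'t2.png',4)"
```

```text
12.3667 [-1.120e+01  2.370e+01 -1.000e-01  1.147e+02  0.000e+00  4.150e+01
 -9.460e+01] [554.32634543  52.16807878 205.28470556]
```

View pics/t2.png

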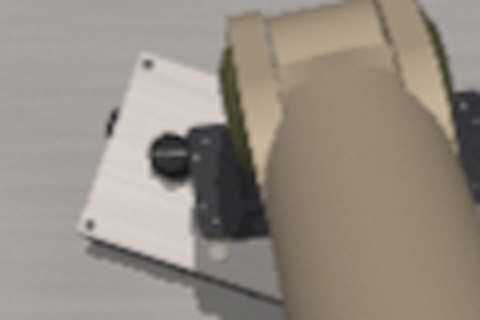

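The crop shows the head turned: its stripe at (172,155) is now horizontal, having been steep before. Now on to the pin.

Emit:
carry_out([
  [[-1,-0.33,-1,0,0,0,0],[-1,-0.33,-1,0,0,0,0],[-1,-0.33,-1,0,0,0,0],[-1,-0.33,-1,0,0,0,0],[-1,-0.33,-1,0,0,0,0],[-1,-0.33,-1,0,0,0,0],[-1,-0.33,-1,0,0,0,0],[-1,-0.33,-1,-0.2,0,0,0],[-1,-0.33,-1,-0.4,0,0,0],[-1,-0.35,-1,-0.4,0,0,0],[-1,-0.35,-1,-0.2,0,0,0],[-1,-0.2,-0.7,0,0,0,0],[-1,0,-0.2,0,0,0,0],[-1,0,0,0,0,0,0]],
])

```text
t: 13.58
eef_pos: [477.6, -186.0, 181.0]
eef_rot: [[0.994, 0.113, 0.001], [0.113, -0.994, -0.0], [0.001, 0.0, -1.0]]
ft_force: [0.6, 0.3, 0.7]
width: 93.0
gripper_force: 0.0
```

Run:
```python
from h import *
s=sense();c=capture("wrist");T=wT(s,c)
print(s["t"],s["q"].round(1),s["eef_pos"].round(1),np.round(s["eef_rot"],3).tolist())
save(c["img"],"w4.png",1)
for P in([474.5,-186,140],[474,-186,70]):print(proj(c,P,T))
np.save("w4T",T)
```

```text
13.5833 [ 14.4  22.9   0.7 121.5  -0.5  35.6 -68.1] [ 477.6 -186.   181. ] [[0.994, 0.113, 0.001], [0.113, -0.994, -0.0], [0.001, 0.0, -1.0]]
[317.06888609 219.72365117]
[316.97599874 198.76264618]
```

View pics/w4.png

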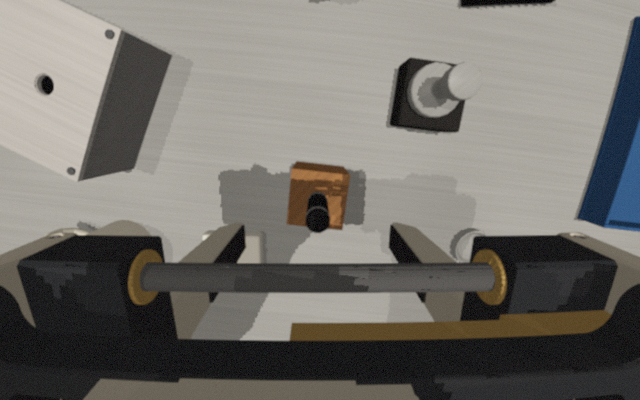

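Pin top at (318,219), matching the estimate (474.5,−186). Descend and grip.

Emit:
carry_out([
  [[-1,-0.15,-0.03,-0.2,0,0,0],[-1,0,0,-0.5,0,0,0],[-1,0,0,-0.7,0,0,0],[-1,0,0,-0.8,0,0,0],[-1,0,0,-0.8,0,0,0],[-1,0,0,-0.7,0,0,0],[-1,0,0,-0.5,0,0,0],[-1,0,0,-0.3,0,0,0],[-1,0,0,0,0,0,0]],
])

```text
t: 14.38
eef_pos: [473.9, -185.2, 89.3]
eef_rot: [[0.993, 0.115, -0.002], [0.115, -0.993, 0.001], [-0.002, -0.001, -1.0]]
ft_force: [-0.0, 0.3, 0.3]
width: 92.8
gripper_force: 0.0
```

Emit:
carry_out([
  [[1,0,0,0,0,0,0],[1,0,0,0,0,0,0],[1,0,0,0,0,0,0],[1,0,0,0,0,0,0],[1,0,0,0,0,0,0],[1,0,0,0,0,0,0],[1,0,0,0,0,0,0],[1,0,0,0,0,0,0],[1,0,0,0,0,0,0],[1,0,0,0,0,0,0],[1,0,0,0,0,0,0],[1,0,0,0,0,0,0],[1,0,0,0,0,0,0]],
], newtons=40)

```text
t: 15.47
eef_pos: [474.4, -186.0, 90.6]
eef_rot: [[0.993, 0.115, -0.0], [0.115, -0.993, -0.0], [-0.0, 0.0, -1.0]]
ft_force: [-0.4, -1.0, -0.3]
width: 19.3
gripper_force: 40.0
```

Gripped (19 mm). Lift the pin clear, and compute the aperture from the three wrist views meanwhile.

Emit:
carry_out([
  [[1,0,0,0.2,0,0,0],[1,0,0,0.4,0,0,0],[1,0,0,0.7,0,0,0],[1,0,0,0.8,0,0,0],[1,0,0,0.8,0,0,0],[1,0,0,0.8,0,0,0],[1,0,0,0.8,0,0,0],[1,0,0,0.6,0,0,0],[1,0,0,0.4,0,0,0],[1,0,0,0,0,0,0]],
])

```text
t: 16.3
eef_pos: [475.1, -186.2, 202.6]
eef_rot: [[0.993, 0.114, 0.003], [0.114, -0.993, -0.001], [0.003, 0.001, -1.0]]
ft_force: [0.8, -0.3, -0.3]
width: 19.6
gripper_force: 40.0
```

Run:
```python
from h import *
c=capture("wrist");print(sense()["eef_pos"])
def hole(n,u,v):
    im=cv2.cvtColor(cv2.imread(f"pics/{n}.png"),cv2.COLOR_BGR2GRAY)
    w=im[v-10:v+11,u-13:u+14].astype(float);m=w<(w.min()+0.45*(np.median(w)-w.min()))
    k,l,st,ce=cv2.connectedComponentsWithStats(m.astype(np.uint8));i=l[10,13] or 1
    p=ce[i]+[u-13,v-10];print(n,p.round(1),st[i],onz(c,*p,90,np.load(n+"T.npy")).round(1))
hole("w2",349,209);hole("w3",293,307);hole("w4",45,84)
```

```text
[ 474.69318376 -186.02495429  201.50122214]
w2 [350.5 212.1] [ 9  9 11  7 34] [557.   76.1  90. ]
w3 [292.2 306.4] [  4   3  17  14 188] [559.3  79.7  90. ]
w4 [46.6 84.8] [  9   2  12  18 160] [558.9  75.8  90. ]
```

Emit:
carry_out([
  [[1,0.1,0.3,0,0,0,0],[1,0.2,0.6,0,0,0,0],[1,0.32,1,0,0,0,0],[1,0.32,1,0,0,0,0],[1,0.32,1,0,0,0,0],[1,0.32,1,0,0,0,0],[1,0.32,1,0,0,0,0],[1,0.32,1,0,0,0,0],[1,0.32,1,0,0,0,0],[1,0.32,1,0,0,0,0],[1,0.32,1,0,0,0,0],[1,0.32,1,0,0,0,0],[1,0.3,1,0,0,0,0],[1,0.25,0.8,0,0,0,0],[1,0.15,0.4,-0.3,0,0,0],[1,0.05,0.12,-0.2,0,0,0],[1,0,0,0,0,0,0],[1,0,0,0,0,0,0]],
])

```text
t: 17.85
eef_pos: [558.7, 77.4, 189.7]
eef_rot: [[0.994, 0.114, -0.002], [0.114, -0.994, -0.001], [-0.002, 0.001, -1.0]]
ft_force: [-0.2, -1.1, -1.3]
width: 19.3
gripper_force: 40.0
```

Run:
```python
from h import *
s=sense();c=capture("wrist");T=wT(s,c);np.save("w5T",T)
print(s["t"],s["q"].round(1),s["eef_pos"].round(1),s["ft_force"].round(1))
e=s["eef_pos"];tip=e+[0,0,-80.6];print("hole",proj(c,[560,78.5,90],T),"tip",proj(c,tip,T))
a=c["img"][150:330,200:440]
d=capture("scene");h=proj(d,[560,78.5,90]);print("scene hole",h,"tip",proj(d,tip))
u,v=int(h[0]),int(h[1]);print(u,v);b=d["img"][v-45:v+45,u-60:u+60]
save(a,"a.png",2)
cv2.imwrite("pics/w5.png",np.hstack([cv2.resize(a[:,:,::-1],(400,300)),cv2.resize(b[:,:,::-1],(400,300))]))
```

```text
17.85 [-13.5  25.4  -0.2 114.6   0.2  40.1 -97.3] [558.7  77.4 189.7] [-0.2 -1.1 -1.3]
hole [316.39779227 196.43503028] tip [317.39062024 202.83266308]
scene hole [331.57960568 211.66288684] tip [331.21633412 206.57375006]
331 211
```

View pics/w5.png

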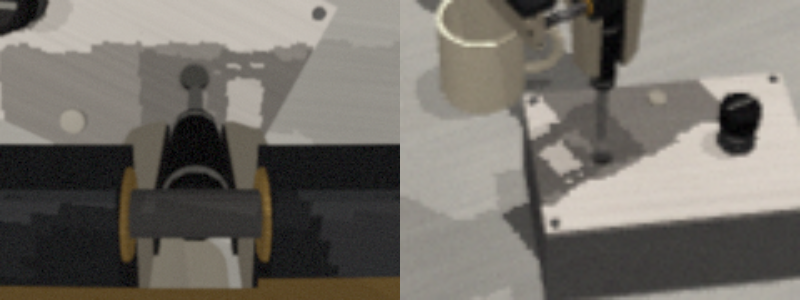

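Left (wrist): hole at (194,77) in the crop, i.e. (316,196), exactly as predicted, with the shaft pointing at it. Right (scene): the shaft comes down just over the hole (601,158). Small correction, then insert.

Emit:
carry_out([
  [[1,0.06,0.06,0,0,0,0],[1,0,0,-0.2,0,0,0],[1,0,0,-0.3,0,0,0],[1,0,0,-0.3,0,0,0],[1,0,0,-0.3,0,0,0],[1,0,0,-0.2,0,0,0],[1,0,0,0,0,0,0]],
])

```text
t: 18.53
eef_pos: [560.0, 79.5, 163.4]
eef_rot: [[0.993, 0.115, -0.002], [0.115, -0.993, -0.0], [-0.002, 0.0, -1.0]]
ft_force: [-0.2, 0.6, -1.2]
width: 19.3
gripper_force: 40.0
```

Emit:
carry_out([
  [[1,0,0,-0.2,0,0,0],[1,0,0,-0.2,0,0,0],[1,0,0,-0.15,0,0,0],[1,0,0,0,0,0,0]],
])

```text
t: 18.87
eef_pos: [560.3, 79.6, 153.0]
eef_rot: [[0.993, 0.115, -0.001], [0.115, -0.993, -0.0], [-0.001, 0.0, -1.0]]
ft_force: [0.1, -0.1, -1.0]
width: 19.7
gripper_force: 40.0
```

Tip is about 18 mm below the panel with no contact force. Continuing onto the button.

Emit:
carry_out([
  [[1,0,0,-0.15,0,0,0],[1,0,0,-0.15,0,0,0],[1,0,0,-0.1,0,0,0],[1,0,0,0,0,0,0]],
])

```text
t: 19.2
eef_pos: [560.6, 79.6, 145.3]
eef_rot: [[0.993, 0.115, -0.0], [0.115, -0.993, -0.0], [-0.0, 0.0, -1.0]]
ft_force: [1.6, -0.1, 0.8]
width: 19.6
gripper_force: 40.0
```

Emit:
carry_out([
  [[1,0,0,-0.1,0,0,0],[1,0,0,-0.1,0,0,0],[1,0,0,0,0,0,0],[1,0,0,0,0,0,0]],
])

```text
t: 19.53
eef_pos: [560.7, 79.7, 141.7]
eef_rot: [[0.993, 0.115, 0.0], [0.115, -0.993, 0.0], [0.0, -0.0, -1.0]]
ft_force: [-0.1, -0.7, 2.9]
width: 19.9
gripper_force: 40.0
```

Emit:
carry_out([
  [[1,0,0,-0.07,0,0,0],[1,0,0,-0.05,0,0,0],[1,0,0,0,0,0,0],[1,0,0,0,0,0,0],[1,0,0,0,0,0,0]],
])

```text
t: 19.95
eef_pos: [560.9, 79.7, 140.3]
eef_rot: [[0.993, 0.114, 0.001], [0.114, -0.993, 0.0], [0.001, -0.0, -1.0]]
ft_force: [-3.3, -0.9, 12.6]
width: 19.6
gripper_force: 40.0
```

Emit:
carry_out([
  [[1,0,0,0,0,0,0],[1,0,0,0,0,0,0],[1,0,0,0,0,0,0],[1,0,0,0,0,0,0],[1,0,0,0,0,0,0],[1,0,0,0,0,0,0],[1,0,0,0,0,0,0],[1,0,0,0,0,0,0]],
])

```text
t: 20.62
eef_pos: [560.9, 79.7, 140.2]
eef_rot: [[0.993, 0.114, 0.001], [0.114, -0.993, 0.0], [0.001, -0.0, -1.0]]
ft_force: [-2.9, -0.2, 12.9]
width: 19.3
gripper_force: 40.0
```

Run:
```python
from h import *
s=sense();c=capture("scene");print(s["t"],s["ft_force"],s["eef_pos"])
save(c["img"][120:320,160:420],"end.png",3)
```

```text
20.6167 [-2.87633147 -0.17021077 12.91458341] [560.92289644  79.7171601  140.2483878 ]
```

View pics/end.png

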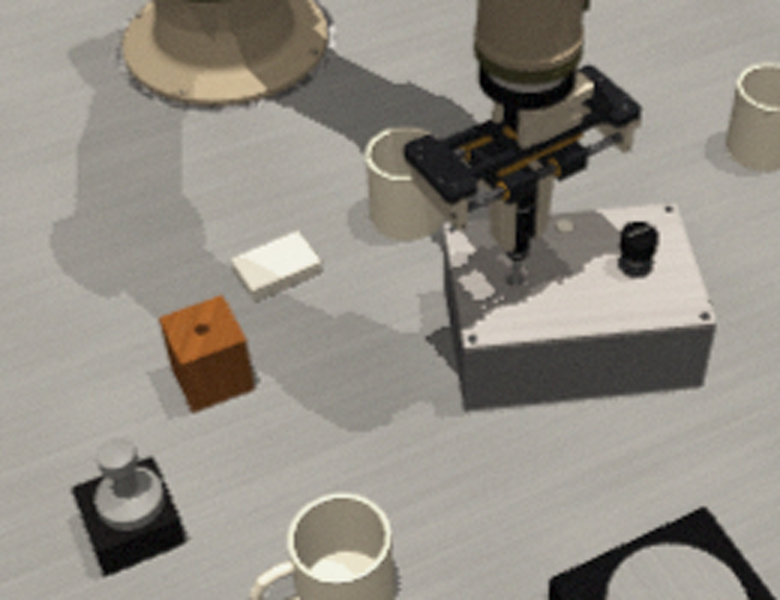

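The pin's shaft is in the hole at (515,280), the stop head (638,245) stands up, the stand is empty, and the bystanders visible here are in place. The hold is steady at about 13 N, well over the 4 N spring.

```bash
python3 -c "
from cell import job_done
print(job_done())"
```

```text
the job is handed in; nothing more can be done
None
```

The job is handed in, with no verdict returned: I pushed the stop head to its hard stop, let it spring up, twisted it clockwise to its end stop and let go, and the gripped pin is now holding the reset button down at about 13 N (20.6 s of the 61 s used).

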